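# Lay the transport box on its back and load its cold pack

## Robot

A 6-joint arm with a two-finger parallel gripper is mounted at the origin on the work surface. World frame = base frame: x ahead of the robot, y to its left, z up, the work surface at z = 0. Lengths are in m, angles in rad, forces in N, time in s.
With the tool pointing down it reaches from about 0.375 to 0.9 m from the base axis. Payload 3.1 kg.
Tool frame: the origin (TCP) lies at the very end of the fingers, on their centre line; the grasp point (between the pads) lies 19 mm behind it; z points along the fingers, y is the direction in which the jaws open and shut (so a half turn about z gives the same grasp; the last joint's range is limited). The gripper opens to 87 mm and grips with 3 to 60 N. Pads are 19 mm wide; open, the fingers measure 117 mm over their backs; the gripper's body (75 mm by 190 mm) begins 51 mm behind the grasp point.
Start: joints at [1.109, 0.527, 1.433, -0, 1.181, -0.178], TCP at [0.174, 0.6, 0.223] pointing down, gripper open.
Joint ranges: [-3.08, 3.08], [-0.75, 2.2], [0.22, 2.44], [-1.43, 4.57], [0, 2.65], [-2.85, 2.85]. Speed limits (rad/s): [2.79, 2.79, 3.14, 3.14, 3.14, 3.14].

## Interface

Orientations are given as a unit quaternion [x, y, z, w].
In Python, from rig import robot gives the robot as it stands.
- The arm moves only by the tool arm_command, never from a script. Its argument "targets" is a list of rows, each a list of 5 numbers: the shift along the tool's x, y, z in cm, then the turn about the tool's z in rad, then the finger opening in cm, from 0 to 8.7. In form: [[dx, dy, dz, spin, hand], ...]. A call has 1 to 5 rows; each row is the pose to reach, as a shift and turn from the pose commanded when the call began, along the tool's axes at that moment; what a row does not reach only later rows make up. A row lasts 1/8 s, in which the tool goes at most 62.5 mm and 10.7 degrees, less where a joint would pass 70% of its speed; a pose out of reach is approached as far as the arm can. A call with a gripper value outside its range is refused whole. The fingers move at their own pace and stop on an object; "newtons" is the grip in N (left out, the last holds). Time passes only in rows, so rows that repeat a pose let the fingers close. It gives the time, the measured TCP pose, the force and the opening at its end, in the units of the state.
- robot.get_obs(): the state, without advancing time (a new reading comes with each control period).
- robot.camera(name): name is "scene" or "side" or "wrist"; returns (picture, depth): 420x560x3 uint8, red, green, blue; 420x560 float32, m along the optical axis (not along the pixel's ray), 0 where there is no reading.
- robot.camera_model(name): a dict with "mtx" (3x3 intrinsics, pixels), "extrinsics" (4x4, takes a point from world to camera coordinates). Camera axes: x right, y up, looking along -z (the intrinsics and any distortion apply to the point x, -y, -z); pixel columns grow to the right and rows downward; lengths in m; the calibration is good to about 2 mm. A picture is of the moment at which its call begins: read the wrist's pose just before it. camera_model takes no time and is no camera call; for the wrist camera it gives the pose at the moment of the call.
- robot.hand_in(): hands the job in, once; it reports no verdict.
The state is a dict: "time": time; "q": joint angles; "joint_velocities": joint speeds; "joint_torque": joint torques, N m; "position": TCP position; "tool_rot": TCP orientation; "ft_force": force on the tool from outside, world axes, zero at the start; "moment": the same for the moment, N m; "grip_width": finger opening in m.
Only numpy, scipy, OpenCV 4.12 (cv2) and the standard library are available. Lean on these libraries where they do the work, as an engineer would, in place of code of your own. Each camera call takes 0.05 s, during which the arm holds its last target.

## Task

Get the small insulated transport box ready for packing blood bags: it stands on end with its back to the edge of the slatted board, so push it over backwards with its foot held by the board, until it lies squarely on its back on the board with the mouth up. Then take the cold pack out of the wire rack and stand it upright on one of its long edges on the floor of the box, lengthwise along the middle, as a divider. Set the pack down, do not drop it, and do not disturb the tube rack, the jar or the roll of tape.

Things in the scene. Friction and masses are not known exactly. Their poses are not given: they have to be found in the camera images.
- carrier: Grey open foam box, 0.5 to 0.8 kg, outside 250 x 190 x 130 mm deep; walls and back 18 mm thick. Origin: centre of the back's outer face. x along the 250 mm from foot to head end, y along the 190 mm, z out of the mouth. It starts standing on its foot end: x up, origin 125 mm above the bench, back 3 to 15 mm from the board's near edge, mouth away from it. Lying, z is up and the origin 12 mm high.
- carrier_head (a point): Middle of the head end's outer edge on the mouth side: the top edge facing away from the board while the box stands. Below it is the 18 mm rim of the end wall, then the open cavity. A push of 1 to 2 N there tips the box once its foot is stopped; it balances after some 22 degrees, then falls over by itself onto the board.
- carrier_foot (a point): Middle of the edge between the back's outer face and the foot end: the lower edge next to the board while the box stands. It slides easily on the wet steel bench (friction about 0.18), not on the wood. Once the box lies, it is some 1 to 6 cm outside the board's near edge.
- carrier_floor (a point): Centre of the box's inner floor (the inner face of its back, 18 mm from the origin along z). The inside is 214 x 154 mm and 112 mm deep; the origin of the standing pack is 47 mm above the floor.
- board: Flat slatted board of bare wood, fixed on the bench, 290 x 230 mm, 12 mm high. Origin: centre of its underside. x points from its near edge (where the box stands) to its far edge: the way the box is to fall; y along the 230 mm width.
- board_edge (a point): Middle of the top of the board's near edge, 12 mm above the bench: what stops the foot of the box and what the box tips over.
- rack: Low stainless wire rack, fixed, about 200 x 132 mm and 105 mm high, wires 8 mm thick. Origin: on the bench under its middle. Two bays 95 mm apart along x: the front one (-x, on the side of the board) holds the pack, the rear is empty. Each is two V-shaped wires at y = -62 and +62 mm, open between; their legs rise 62 mm along the pack's lower face, leaning 35 degrees to -x.
- pack: White hard plastic cold pack, a slab 160 long (x) x 34 thick (y) x 94 mm high (z), grooved faces, small cap on one end, 0.29 to 0.47 kg. Origin: its centre. It starts on a long edge in the rack's front bay, its z leaning 35 degrees from vertical towards the rack's -x (the robot's left, where the board is); its y points to the rack's +x and up.
- pack_top (a point): Middle of the pack's upper long edge (47 mm from its origin along z). The upper 30 mm of the pack stands free of the wires; gripped here across its thickness, the tool leaning as the pack does, it slides out along its own z.
- tuberack: White tube rack with capped glass tubes, 70 x 200 x 97 mm, loose. Leave alone. Origin: centre of its underside.
- jar: Round clear jar with a white cap, 68 mm in diameter, 110 mm high, loose. Leave alone. Origin: centre of its underside.
- tape: Roll of plain label tape lying flat, a ring 90 mm across and 24 mm high, loose. Leave alone. Origin: centre of its underside.
Mind the look-alikes: they are no part of the job. Leave any red look-alike of the pack alone.

How it is judged:
By the outcome, as a careful person would: the job done as asked, in the order asked, and still so for the second after the job is handed in, with the robot touching nothing.
It also fails if it takes over 58 s, if anything falls off the work surface, if the arm or the gripper's body presses on something with over 40 N, if the wrist force passes 120 N, or if a joint passes its speed limit or range.

## Working session

There is one attempt and no reset: what is moved stays moved. The work goes in short steps, Python scripts to look and compute and a tool call to move; the robot and the scene stay as the last step left them, time stands still between calls to the robot, and variables do not carry over. Pictures are saved under pics/ and viewed, and the job is handed in when it is done.

Besides the shell and the picture viewer there is one more tool, called after "Emit:" as a command line: name --pt "numbers of a row" for each row, then --argument value for the rest. arm_command: Moves the arm, as the interface text tells. Its arguments: {"type":"object","properties":{"targets":{"type":"array","items":{"type":"array","items":{"type":"number"}}},"newtons":{"type":"number"}},"required":["targets"]}

```bash
ls -la; mkdir -p pics
cat > h.py <<'E'
import numpy as np, cv2
from rig import robot
from scipy.spatial.transform import Rotation as R
def shot(n,f):
    o=robot.get_obs(); m=robot.camera_model(n); p,d=robot.camera(n)
    cv2.imwrite(f'pics/{f}.png',p[:,:,::-1]); np.savez(f'pics/{f}.npz',p=p,d=d,K=m['mtx'],E=m['extrinsics'],dist=np.array(m.get('dist',m.get('distortion',np.zeros(5)))))
    return p,d,m,o
def ld(f):
    z=np.load(f'pics/{f}.npz'); return z
def ray(z,u,v):
    K=z['K'];E=z['E']
    q=cv2.undistortPoints(np.array([[[u,v]]],float),K,z['dist'])[0,0]
    dc=np.array([q[0],-q[1],-1.0]); Rm=E[:3,:3]
    return -Rm.T@E[:3,3], Rm.T@dc
def onz(z,u,v,h):
    o,d=ray(z,u,v); return o+d*(h-o[2])/d[2]
def dep(z,u,v,r=1):
    o,d=ray(z,u,v); w=z['d'][v-r:v+r+1,u-r:u+r+1]; w=w[w>0]
    return o+d*np.median(w) if w.size else None
def tri(z1,a,z2,b):
    o1,d1=ray(z1,*a);o2,d2=ray(z2,*b)
    s=np.linalg.lstsq(np.c_[d1,-d2],o2-o1,rcond=None)[0]
    p1=o1+s[0]*d1;p2=o2+s[1]*d2
    return (p1+p2)/2,np.linalg.norm(p1-p2)
def proj(z,P):
    c=z['E'][:3,:3]@np.array(P)+z['E'][:3,3]
    return cv2.projectPoints(np.array([[c[0],-c[1],-c[2]]]),np.zeros(3),np.zeros(3),z['K'],z['dist'])[0][0,0]
def cloud(z):
    h,w=z['d'].shape
    u,v=np.meshgrid(np.arange(w),np.arange(h))
    q=cv2.undistortPoints(np.stack([u,v],-1).reshape(-1,1,2).astype(float),z['K'],z['dist'])[:,0].reshape(h,w,2)
    dc=np.stack([q[...,0],-q[...,1],-np.ones((h,w))],-1)*z['d'][...,None]
    return (dc-z['E'][:3,3])@z['E'][:3,:3]
E
python3 - <<'E'
from h import *
for n in ['scene','side','wrist']:
    p,d,m,o=shot(n,n+'0'); print(n,list(m.keys()),m['mtx'].tolist(),m['extrinsics'].round(3).tolist(), {k:v for k,v in m.items() if k not in('mtx','extrinsics')})
    print((d>0).mean())
print(o)
E
```

```text
total 12
drwxr-xr-x  3 agent agent 4096 Dec  7 04:02 .
drwxr-xr-x 23 root  root  4096 Dec  7 04:02 ..
drwxr-xr-x  2 agent agent 4096 Dec  7 04:02 pics
scene ['mtx', 'extrinsics'] [[383.07968856602224, 0.0, 278.4725829717878], [0.0, 383.07968856602224, 208.28638243854812], [0.0, 0.0, 1.0]] [[0.607, 0.795, -0.006, -0.252], [-0.651, 0.502, 0.569, 0.288], [0.455, -0.341, 0.822, -1.801], [0.0, 0.0, 0.0, 1.0]] {}
0.9959098639455782
side ['mtx', 'extrinsics'] [[380.4234151673071, 0.0, 277.6325160769117], [0.0, 380.4234151673071, 213.84395931136714], [0.0, 0.0, 1.0]] [[0.786, 0.618, -0.011, -0.388], [-0.501, 0.647, 0.574, 0.227], [0.362, -0.446, 0.819, -1.771], [0.0, 0.0, 0.0, 1.0]] {}
0.9959736394557823
wrist ['mtx', 'extrinsics'] [[306.9985842313046, 0.0, 280.5795186376102], [0.0, 306.9985842313046, 209.0318249113755], [0.0, 0.0, 1.0]] [[0.279, 0.96, -0.002, -0.623], [-0.916, 0.266, -0.301, 0.037], [-0.289, 0.086, 0.954, -0.392], [0.0, 0.0, 0.0, 1.0]] {}
0.9960289115646258
{'time': 0.1, 'q': array([ 1.10950068e+00,  5.28412884e-01,  1.43377852e+00, -3.29847819e-05,
        1.18137023e+00, -1.78491863e-01]), 'joint_velocities': array([ 0.0008309 , -0.00243177, -0.00373594, -0.00066473,  0.00040751,
       -0.00090575]), 'joint_torque': array([ 6.31641615e-05, -4.40984201e+01, -1.77150053e+01,  6.34590187e-02,
        5.33821899e-02, -2.37590325e-05]), 'position': array([0.17408465, 0.59958253, 0.22164371]), 'tool_rot': array([ 1.40924870e-01,  9.90019804e-01, -9.39339391e-04, -2.95109909e-04]), 'ft_force': array([0.66421014, 0.2764567 , 0.20813773]), 'moment': array([-0.01729684,  0.00212373,  0.073093  ]), 'grip_width': 0.0868062264681383}
```

View pics/scene0.png

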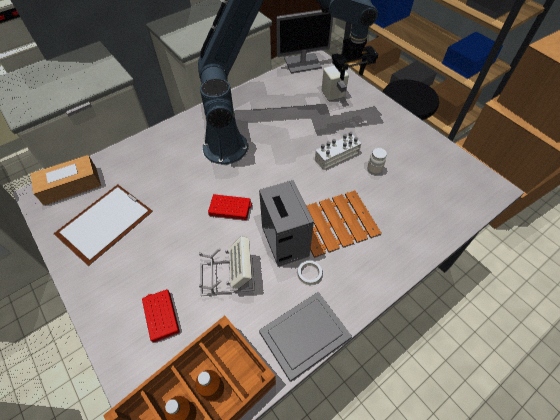

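View pics/side0.png

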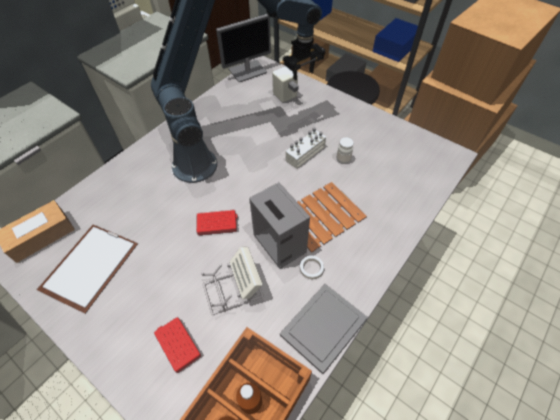

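View pics/wrist0.png

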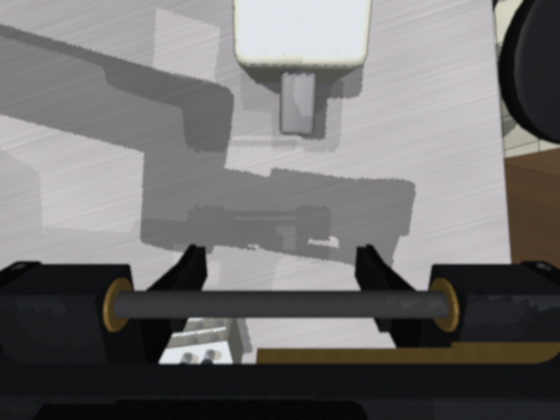

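The scene view shows the carrier standing at about (287,222), the board to its right (345,222) and the rack with the white pack at (235,268). The tape is at (310,272), the tube rack at (338,150) and the jar at (377,160). Two red look-alikes are at (230,207) and (160,315). I'll crop and enlarge to measure.

```bash
python3 - <<'E'
import cv2
for n,(x0,y0,x1,y1) in {'scene0':(190,120,400,300),'side0':(190,120,380,320)}.items():
    p=cv2.imread(f'pics/{n}.png')[y0:y1,x0:x1]
    f=min(800/(x1-x0),600/(y1-y0)); print(n,f)
    cv2.imwrite(f'pics/{n}_c.png',cv2.resize(p,None,fx=3,fy=3,interpolation=cv2.INTER_CUBIC))
E
python3 - <<'E'
from h import *
for f in ['scene0','side0']:
    z=ld(f); X=cloud(z)
    for u,v in ([(250,140),(340,285),(180,200)] if f=='scene0' else [(240,180)]): print(f,u,v,X[v,u].round(3))
    print(proj(z,[0,0,0]),proj(z,[.5,0,0]),proj(z,[.5,.3,0]))
E
```

```text
scene0 3.3333333333333335
side0 3.0
scene0 250 140 [0.036 0.119 0.002]
scene0 340 285 [ 0.841 -0.041 -0.001]
scene0 180 200 [ 0.141 -0.318 -0.003]
[224.84792821 147.02002224] [290.99299871 217.46598504] [344.72497853 182.4836246 ]
side0 240 180 [ 0.229  0.063 -0.001]
[194.17593541 165.10688329] [278.69123092 219.52861229] [319.56651907 176.2237674 ]
```

View pics/scene0_c.png

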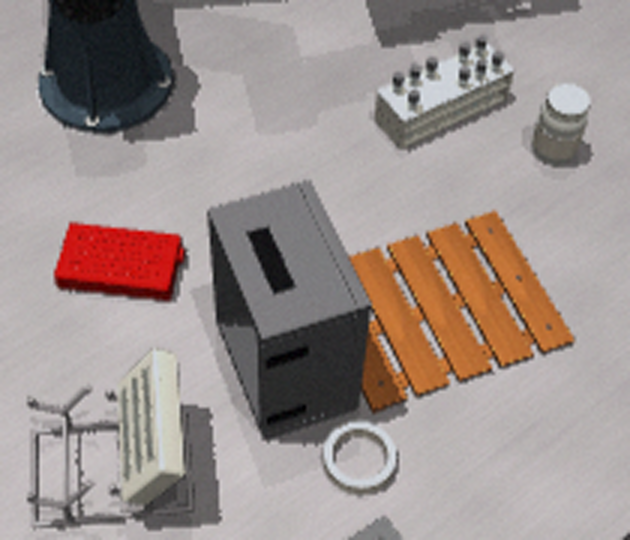

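View pics/side0_c.png

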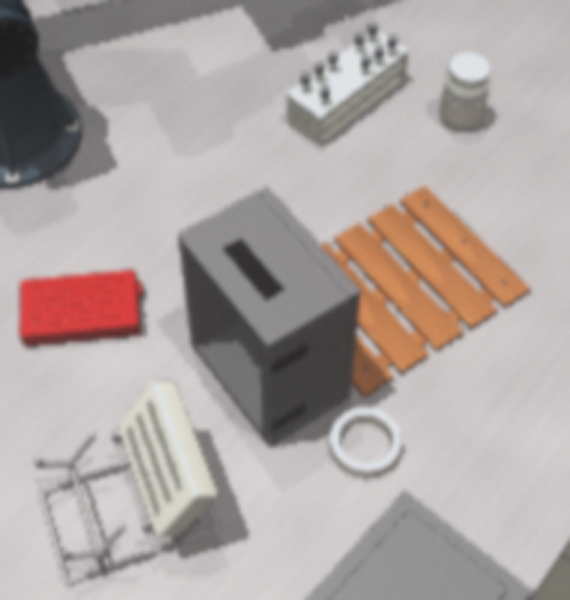

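Enlarged (3x, offset 190,120), the scene view shows the box top's corners at (207,208), (312,181), (370,308) and (262,338). The mouth edge is on the left and the slats are on the right.

Run:
```python
from h import *
s=ld('scene0');w=ld('side0')
S=lambda a:(190+a[0]/3-1/3,120+a[1]/3-1/3)
pts={'A':((207,208),(179,236)),'B':((311,181),(268,188)),'C':((370,308),(358,293)),'D':((262,338),(268,347)),
'bd_farL':((492,211),(424,186)),'bd_farR':((574,343),(529,291)),'bd_nearR':((377,411),(366,395)),
'packTopFarA':((158,348),(160,382)),'packTopFarB':((177,350),(174,382)),'packTopNearB':((184,472),(214,495)),'packNear':((128,503),(160,540)),
'boxfoot D':((266,438),(273,443))}
for k,(a,b) in pts.items():
    P,e=tri(s,S(a),w,S(b)); print(k,P.round(4),'err',round(e,4))
# height masks from cloud
X=cloud(s)
pic=s['p']
def show(name,m):
    print(name,m.sum(),X[m].mean(0).round(4) if m.sum() else '')
```

```text
A [ 0.4723 -0.128   0.2603] err 0.0053
B [0.5014 0.0032 0.2416] err 0.0021
C [ 0.6766 -0.0523  0.2327] err 0.0009
D [ 0.6437 -0.1786  0.2478] err 0.0038
bd_farL [0.5733 0.275  0.0403] err 0.0018
bd_farR [ 7.801e-01  2.354e-01 -4.000e-04] err 0.0004
bd_nearR [ 0.6914 -0.0306 -0.0184] err 0.0002
packTopFarA [ 0.5424 -0.2537  0.1675] err 0.0048
packTopFarB [ 0.535  -0.2257  0.1226] err 0.006
packTopNearB [ 0.6649 -0.3072  0.113 ] err 0.0035
packNear [ 0.6279 -0.3675  0.042 ] err 0.0038
boxfoot D [ 0.6522 -0.1815  0.0277] err 0.0008
```

The two-view baseline is small, so those heights are noisy. I'll cast rays onto the given planes in both views and compare them with the depth cloud.

Run:
```python
from h import *
s=ld('scene0');w=ld('side0')
S=lambda a:(190+a[0]/3-1/3,120+a[1]/3-1/3)
P={}
for k,a,b,h in [('A',(207,208),(179,236),.25),('B',(311,181),(268,188),.25),('C',(370,308),(358,293),.25),('D',(262,338),(268,347),.25),
('farL',(492,211),(424,186),.012),('farR',(574,343),(529,291),.012),('nearR',(377,411),(366,395),.012),('footD',(266,438),(273,443),0)]:
    p=onz(s,*S(a),h);q=onz(w,*S(b),h); P[k]=(p+q)/2; print(k,p.round(4),q.round(4))
n=lambda a,b:(np.linalg.norm(P[a]-P[b]).round(4), np.degrees(np.arctan2(*(P[b]-P[a])[1::-1])).round(1))
for a,b in ['AB','DC','AD','BC',('farL','farR'),('nearR','farR')]: print(a,b,n(a,b))
# cloud-based
for f,z in (('scene',s),('side',w)):
    X=cloud(z); p=z['p'].astype(int); hsv=cv2.cvtColor(z['p'],cv2.COLOR_RGB2HSV)
    sel=(X[...,2]>.238)&(X[...,2]<.262)&(X[...,0]>.4)&(X[...,0]<.75)&(X[...,1]>-.25)&(X[...,1]<.1)
    q=X[sel]; r=cv2.minAreaRect(q[:,:2].astype(np.float32)); print(f,'top',sel.sum(),q[:,2].mean().round(4),r, cv2.boxPoints(r).round(3).tolist())
    # wood
    m=(hsv[...,0]>5)&(hsv[...,0]<20)&(hsv[...,1]>140)&(X[...,0]>.4)&(X[...,0]<.9)&(X[...,1]>-.1)&(X[...,1]<.4)&(abs(X[...,2])<.03)
    q=X[m]; r=cv2.minAreaRect(q[:,:2].astype(np.float32)); print(f,'board',m.sum(),np.median(q[:,2]).round(4),r, cv2.boxPoints(r).round(3).tolist())
    for nm,(lo,hi) in {'tube':((.25,.05),(.55,.4))}.items():pass
    obj=(X[...,2]>.015)&(X[...,0]>.1)&(X[...,0]<1)&(X[...,1]>-.6)&(X[...,1]<.5)
    c,l,st,ce=cv2.connectedComponentsWithStats(obj.astype(np.uint8))
    for i in range(1,c):
        if st[i,4]>60:
            q=X[l==i]; print('  obj',st[i,4],ce[i].round(0),'min',q.min(0).round(3),'max',q.max(0).round(3))
```

```text
A [ 0.4628 -0.1218  0.25  ] [ 0.4691 -0.1246  0.25  ]
B [ 5.055e-01 -4.000e-04  2.500e-01] [ 0.5068 -0.0032  0.25  ]
C [ 0.6848 -0.0607  0.25  ] [ 0.6824 -0.0622  0.25  ]
D [ 0.643 -0.178  0.25 ] [ 0.6462 -0.1811  0.25  ]
farL [0.5594 0.2943 0.012 ] [0.5633 0.2957 0.012 ]
farR [0.7839 0.2278 0.012 ] [0.7826 0.2268 0.012 ]
nearR [ 0.7022 -0.0427  0.012 ] [ 0.6998 -0.0457  0.012 ]
footD [ 0.6417 -0.1736  0.    ] [ 0.6431 -0.1701  0.    ]
A B (np.float64(0.1279), np.float64(71.7))
D C (np.float64(0.1244), np.float64(71.7))
A D (np.float64(0.1873), np.float64(-17.5))
B C (np.float64(0.1872), np.float64(-18.6))
farL farR (np.float64(0.232), np.float64(-17.0))
nearR farR (np.float64(0.2836), np.float64(73.1))
scene top 1817 0.2496 ((0.5728294253349304, -0.08985412865877151), (0.1312771439552307, 0.19455400109291077), 72.8824691772461) [[0.460999995470047, -0.12399999797344208], [0.6460000276565552, -0.1809999942779541], [0.6850000023841858, -0.0560000017285347], [0.49900001287460327, 0.0020000000949949026]]
scene board 2585 0.0115 ((0.629968523979187, 0.12601858377456665), (0.2901548445224
[... 1968 characters left out ...]
x [0.412 0.487 0.106]
  obj 331 [345. 149.] min [0.494 0.415 0.016] max [0.56  0.483 0.116]
  obj 3437 [280. 223.] min [ 0.463 -0.181  0.015] max [0.683 0.118 0.258]
  obj 836 [216. 221.] min [ 0.23  -0.264  0.015] max [ 0.399 -0.092  0.044]
  obj 1071 [245. 272.] min [ 0.502 -0.381  0.017] max [ 0.672 -0.234  0.157]
  obj 207 [311. 266.] min [ 0.693 -0.148  0.015] max [ 0.782 -0.057  0.032]
  obj 187 [217. 288.] min [ 0.461 -0.461  0.018] max [ 0.608 -0.332  0.111]
  obj 3959 [323. 327.] min [ 0.798 -0.391  0.015] max [ 1.    -0.129  0.044]
  obj 402 [181. 333.] min [ 0.473 -0.6    0.016] max [ 0.636 -0.552  0.043]
  obj 2549 [264. 370.] min [ 0.724 -0.6    0.015] max [ 0.976 -0.433  0.184]
```

The depth cloud and the rays onto the given planes agree to a few mm:
- Box top centre is about (0.573, -0.090, 0.250), with its tipping axis at about 73°.
- Board centre is about (0.630, 0.126) at about 73°, so the gap is about 13 mm and the lateral offset about 8 mm.

Next I'll measure the rack and pack, and work out the move to a point behind the head edge.

```bash
cat >> h.py <<'E'
def rel(target,yaw_jaw=None):
    """delta in tool axes (cm) from current pose to world target; spin to bring tool y along world angle (deg) +-180"""
    o=robot.get_obs(); Rm=R.from_quat(o['tool_rot']).as_matrix()
    d=Rm.T@(np.array(target)-o['position'])*100
    r=None
    if yaw_jaw is not None:
        t=np.radians(yaw_jaw); v=Rm.T@np.array([np.cos(t),np.sin(t),0]); a=np.arctan2(-v[0],v[1])
        r=[round(a,3),round(a-np.sign(a)*np.pi,3)]
    return d.round(2),r,o['q'].round(3)
E
python3 - <<'E'
from h import *
s=ld('scene0');w=ld('side0')
for f,z in (('scene',s),('side',w)):
    X=cloud(z); p=z['p']; hsv=cv2.cvtColor(p,cv2.COLOR_RGB2HSV)
    reg=(X[...,0]>.45)&(X[...,0]<.72)&(X[...,1]>-.5)&(X[...,1]<-.2)&(X[...,2]>.05)
    m=reg&(p[...,0].astype(int)-p[...,2]>15)&(p[...,0]>130)
    m=cv2.morphologyEx(m.astype(np.uint8),cv2.MORPH_OPEN,np.ones((3,3)))>0
    q=X[m]; print(f,m.sum(),q.min(0).round(3),q.max(0).round(3))
    top=q[q[:,2]>np.percentile(q[:,2],98)-.012]
    r=cv2.minAreaRect(q[:,:2].astype(np.float32)); print(r,cv2.boxPoints(r).round(3).tolist())
    # normal via plane fit RANSAC
    rng=np.random.default_rng(0); best=None;qq=q.copy()
    for it in range(2):
        best=(0,)
        for k in range(400):
            a,b,c=qq[rng.choice(len(qq),3,False)]; n=np.cross(b-a,c-a); L=np.linalg.norm(n)
            if L<1e-6: continue
            n/=L; inl=abs((qq-a)@n)<.003
            if inl.sum()>best[0]: best=(inl.sum(),inl)
        Q=qq[best[1]]; c=Q.mean(0); n=np.linalg.svd(Q-c)[2]; nn=n[2]*np.sign(n[2][2])
        print(' plane',best[0],'c',c.round(3),'n',nn.round(3),'elev',np.degrees(np.arcsin(nn[2])).round(1),'az',np.degrees(np.arctan2(nn[1],nn[0])).round(1),'long',n[0].round(3), 'ext',np.ptp((Q-c)@n[0]).round(3),np.ptp((Q-c)@n[1]).round(3))
        qq=qq[~best[1]]
        if len(qq)<60: break
    # rack wires rear
    rk=reg&~m&(X[...,2]>.06); q=X[rk]; print(' rack',len(q),q.min(0).round(3),q.max(0).round(3))
print(rel([.5428,-.19,.33],-17))
E
```

```text
scene 69 [ 0.582 -0.368  0.089] [ 0.668 -0.262  0.151]
((0.6322022676467896, -0.30374008417129517), (0.05791160464286804, 0.11746329069137573), 25.835187911987305) [[0.5809999704360962, -0.2630000114440918], [0.6320000290870667, -0.36899998784065247], [0.6840000152587891, -0.3440000116825104], [0.6330000162124634, -0.23800000548362732]]
 plane 55 c [ 0.638 -0.298  0.14 ] n [0.401 0.623 0.672] elev 42.2 az 57.2 long [ 0.837 -0.547  0.008] ext 0.102 0.024
 rack 1000 [ 0.459 -0.462  0.06 ] [ 0.673 -0.233  0.154]Traceback (most recent call last):
  File "<stdin>", line 8, in <module>
    return umr_minimum(a, axis, None, out, keepdims, initial, where)
ValueError: zero-size array to reduction operation minimum which has no identity
```

Run:
```python
from h import *
print(rel([.5428,-.19,.33],-17))
z=ld('wrist0');E=z['E'];c=-E[:3,:3].T@E[:3,3];o=robot.get_obs();print(R.from_quat(o['tool_rot']).as_matrix().T@(c-o['position']),R.from_quat(o['tool_rot']).as_matrix().T@(-E[2,:3]))
```

```text
(array([-57.44, -65.56, -10.73]), [np.float64(1.585), np.float64(-1.557)], array([ 1.109,  0.528,  1.434,  0.   ,  1.181, -0.178]))
[ 0.08293011 -0.00118199 -0.16209744] [-3.01670408e-01  7.40318856e-05  9.53412271e-01]
```

Emit:
arm_command --pt "-3 -3 -6 0.15 8.7" --pt "-7 -8 -10.7 0.34 8.7" --pt "-11 -13 -10.7 0.52 8.7" --pt "-15 -18 -10.7 0.7 8.7" --pt "-19 -22 -10.7 0.88 8.7"

```text
time: 0.78
position: [0.2867, 0.3517, 0.3296]
tool_rot: [0.551, 0.834, 0.0, 0.0]
ft_force: [2.1, -0.1, 0.4]
grip_width: 0.0868
```

Run:
```python
from h import *
o=robot.get_obs();print(o['time'],o['position'],o['q'].round(3),rel([.5428,-.19,.33],-17))
```

```text
0.775 [0.28674756 0.35173972 0.32956261] [ 0.64   0.164  1.691 -0.     1.286  0.237] (array([-5.988e+01,  2.300e+00, -4.000e-02]), [np.float64(0.7), np.float64(-2.442)], array([ 0.64 ,  0.164,  1.691, -0.   ,  1.286,  0.237]))
```

Emit:
arm_command --pt "-6 0.2 0 0.14 8.7" --pt "-12 0.5 0 0.28 8.7" --pt "-18 0.7 0 0.42 8.7" --pt "-24 0.9 0 0.56 8.7" --pt "-30 1.1 0 0.7 8.7"

```text
time: 1.4
position: [0.416, 0.0807, 0.3293]
tool_rot: [0.804, 0.595, 0.0, 0.0]
ft_force: [1.3, 0.9, -0.2]
grip_width: 0.0871
```

Run:
```python
from h import *
o=robot.get_obs();print(o['time'],o['position'],rel([.5428,-.19,.33],-17))
```

```text
1.4 [0.41601851 0.08066376 0.32925573] (array([-22.17,  20.04,  -0.08]), [np.float64(-0.0), np.float64(3.141)], array([-0.074,  0.115,  1.752,  0.   ,  1.274,  0.223]))
```

Emit:
arm_command --pt "-4.5 4.1 0 0 8.7" --pt "-9 8.2 0 0 8.7" --pt "-13.5 12.3 0 0 8.7" --pt "-18 16.3 0 0 8.7" --pt "-22.2 20 0 0 8.7"

```text
time: 2.02
position: [0.5437, -0.1897, 0.3288]
tool_rot: [0.803, 0.596, 0.0, -0.0]
ft_force: [0.7, 0.7, 0.8]
grip_width: 0.0875
```

Run:
```python
from h import *
p,d,m,o=shot('wrist','w1');print(o['time'],o['position'],rel([.5428,-.19,.235],-17))
```

```text
2.025 [ 0.54372199 -0.18969345  0.32883646] (array([ 0.61, -0.67,  9.34]), [np.float64(0.0), np.float64(-3.141)], array([-0.536,  0.362,  1.411, -0.004,  1.362, -0.238]))
```

View pics/w1.png

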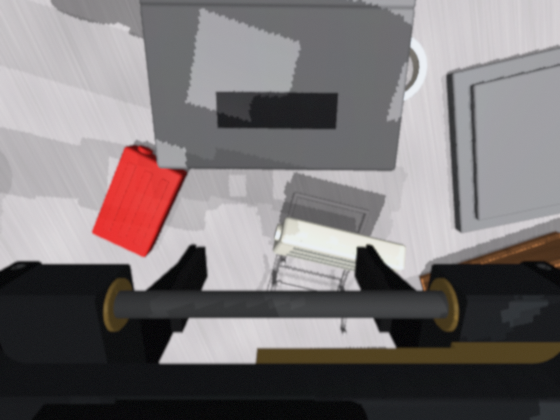

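The wrist view shows the box's mouth-side top edge along row 168, columns 157–395, level in the image. So the tool is square to the box and centred to within a few mm. The pack and rack lie behind at (340,245). I'll lower to the rim height.

Emit:
arm_command --pt "0 0 -0.1 0 8.7" --pt "0 0 4 0 8.7" --pt "0 0 8 0 8.7" --pt "0 0 9.4 0 8.7"

```text
time: 2.58
position: [0.5412, -0.1852, 0.2331]
tool_rot: [0.802, 0.597, -0.001, -0.003]
ft_force: [-0.2, -0.4, 0.0]
grip_width: 0.087
```

Run:
```python
from h import *
print(robot.get_obs(),rel([.5428,-.19,.235],-17))
```

```text
{'time': 2.575, 'q': array([-5.25195469e-01,  4.45992506e-01,  1.55200820e+00,  3.24730903e-04,
        1.14941426e+00, -2.34740617e-01]), 'joint_velocities': array([-0.00362354,  0.10148118,  0.07595845,  0.00032834, -0.24993464,
        0.00137958]), 'joint_torque': array([-1.94991594e-01, -3.94283903e+01, -1.70124382e+01,  4.82636935e-02,
        1.33378278e-01,  1.53410285e-03]), 'position': array([ 0.54115938, -0.18519686,  0.23308893]), 'tool_rot': array([ 0.8020303 ,  0.59727623, -0.00101223, -0.00273351]), 'ft_force': array([-0.22679078, -0.43718187,  0.01442345]), 'moment': array([-0.15248687,  0.07356011, -0.03077739]), 'grip_width': 0.08701776786508135} (array([-0.41,  0.29, -0.19]), [np.float64(0.006), np.float64(-3.135)], array([-0.525,  0.446,  1.552,  0.   ,  1.149, -0.235]))
```

Emit:
arm_command --pt "1 0 0 0 8.7" --pt "1.8 0 -0.2 0 8.7" --pt "2.4 0 -0.3 0 8.7" --pt "3 0 -0.3 0 8.7" --pt "3.6 0 -0.3 0 8.7"

```text
time: 3.2
position: [0.554, -0.1532, 0.2388]
tool_rot: [0.802, 0.597, 0.0, 0.001]
ft_force: [0.1, -0.7, -0.1]
grip_width: 0.0872
```

Emit:
arm_command --pt "0.6 0 0 0 8.7" --pt "1.2 0 0 0 8.7" --pt "1.8 0 0 0 8.7"

```text
time: 3.58
position: [0.5589, -0.1357, 0.2382]
tool_rot: [0.803, 0.597, -0.0, 0.0]
ft_force: [-0.5, -2.3, 0.0]
grip_width: 0.0872
```

Run:
```python
from h import *
shot('scene','s2');shot('wrist','w2')
import numpy as np
a=cv2.imread('pics/s2.png')[150:290,190:400]
cv2.imwrite('pics/s2c.png',np.hstack([cv2.resize(a,None,fx=2.2,fy=2.2),cv2.resize(cv2.imread('pics/w2.png'),(410,308))[:308]]) if False else cv2.resize(a,None,fx=3,fy=3))
print(robot.get_obs()['ft_force'],robot.get_obs()['position'])
```

```text
[-0.28046713 -1.18661643 -0.96024538] [ 0.55891003 -0.13520967  0.2380706 ]
```

View pics/s2c.png

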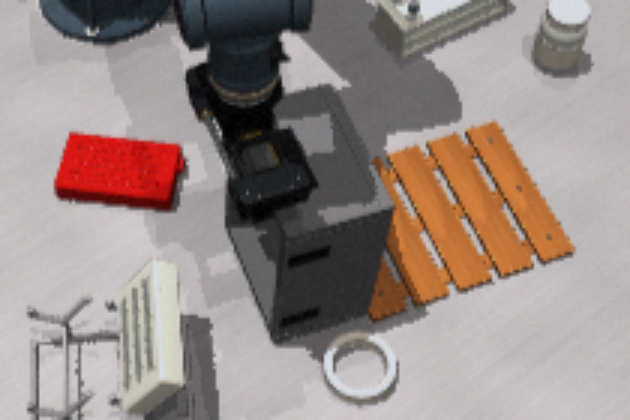

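View pics/w2.png

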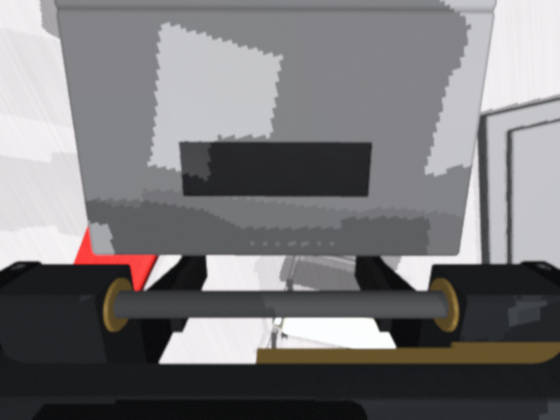

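The box has slid up to the board: its top edge is now at row 255 in the wrist view and still level. The force is about 1–2 N. I'll keep pushing while rising a little.

Emit:
arm_command --pt "0.8 0 -0.1 0 8.7" --pt "1.6 0 -0.2 0 8.7" --pt "2.4 0 -0.4 0 8.7" --pt "3.2 0 -0.6 0 8.7" --pt "4 0 -0.8 0 8.7"

```text
time: 4.3
position: [0.5705, -0.0969, 0.2464]
tool_rot: [0.802, 0.597, 0.0, -0.0]
ft_force: [-0.3, -1.4, 0.6]
grip_width: 0.0867
```

Emit:
arm_command --pt "0.7 0 -0.2 0 8.7" --pt "1.4 0 -0.3 0 8.7" --pt "2.1 0 -0.4 0 8.7" --pt "2.8 0 -0.5 0 8.7"

```text
time: 4.8
position: [0.5785, -0.0703, 0.2512]
tool_rot: [0.802, 0.597, 0.0, -0.0]
ft_force: [-0.3, -0.8, -0.4]
grip_width: 0.0867
```

Run:
```python
from h import *
shot('scene','s3')
a=cv2.imread('pics/s3.png')[150:290,190:400]
cv2.imwrite('pics/s3c.png',cv2.resize(a,None,fx=3,fy=3))
```

```text
(no output)
```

View pics/s3c.png

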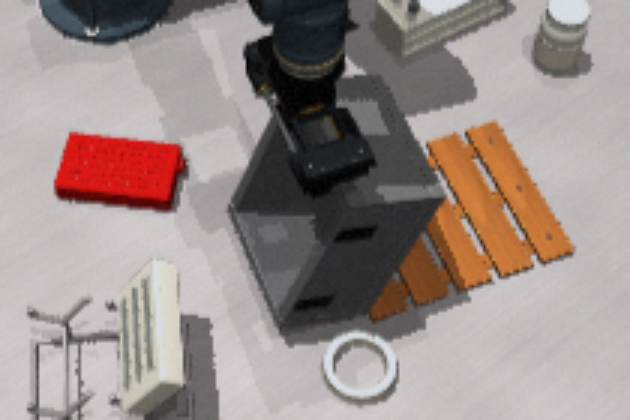

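The box is tilted about 15–18°, with its foot held at the board. A few more centimetres.

Emit:
arm_command --pt "0.5 0 -0.1 0 8.7" --pt "1 0 -0.2 0 8.7" --pt "1.5 0 -0.3 0 8.7" --pt "2 0 -0.4 0 8.7" --pt "2.5 0 -0.5 0 8.7"

```text
time: 5.48
position: [0.5857, -0.0466, 0.2563]
tool_rot: [0.802, 0.597, 0.0, 0.0]
ft_force: [-0.4, 0.5, -1.0]
grip_width: 0.0869
```

Emit:
arm_command --pt "0.5 0 -0.1 0 8.7" --pt "1 0 -0.2 0 8.7" --pt "1.4 0 -0.2 0 8.7" --pt "1.4 0 -0.2 0 8.7"

```text
time: 5.98
position: [0.5897, -0.0332, 0.2582]
tool_rot: [0.802, 0.597, -0.0, 0.0]
ft_force: [0.1, -0.5, -1.5]
grip_width: 0.0871
```

Run:
```python
from h import *
shot('scene','s4')
a=cv2.imread('pics/s4.png')[150:290,190:400]
cv2.imwrite('pics/s4c.png',cv2.resize(a,None,fx=3,fy=3))
```

```text
(no output)
```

View pics/s4c.png

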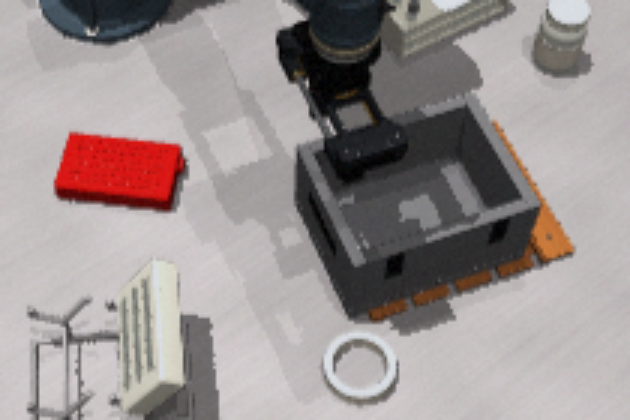

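The box has fallen onto the board with the mouth up. I'll raise and move back over the rack, then look at the box and the pack.

Emit:
arm_command --pt "0 0 -4 0 8.7" --pt "-4 1 -8 0 8.7" --pt "-9 3 -8.2 0 8.7" --pt "-14 5 -8.2 0 8.7" --pt "-17.6 6.4 -8.2 0 8.7"

```text
time: 6.65
position: [0.6001, -0.223, 0.3403]
tool_rot: [0.803, 0.596, -0.0, 0.0]
ft_force: [0.4, 0.5, -0.2]
grip_width: 0.0869
```

Emit:
arm_command --pt "0 0 0 0 8.7" --pt "0 0 0 0 8.7"

```text
time: 6.9
position: [0.5999, -0.22, 0.3399]
tool_rot: [0.803, 0.597, 0.0, -0.001]
ft_force: [-0.1, -0.2, 0.1]
grip_width: 0.0873
```

Run:
```python
from h import *
shot('wrist','w5');shot('side','d5');shot('scene','s5');print(robot.get_obs()['position'],robot.get_obs()['time'])
```

```text
[ 0.60019031 -0.21901281  0.34035202] 7.05
```

View pics/w5.png

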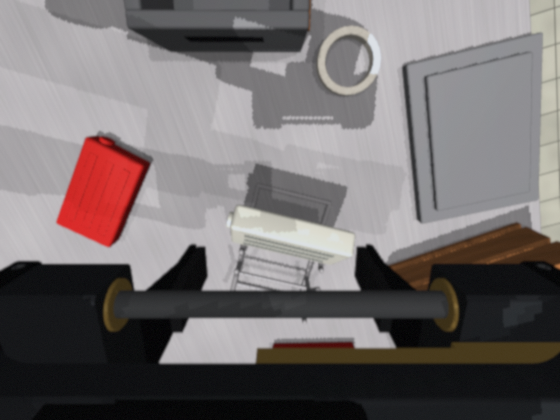

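View pics/s5.png

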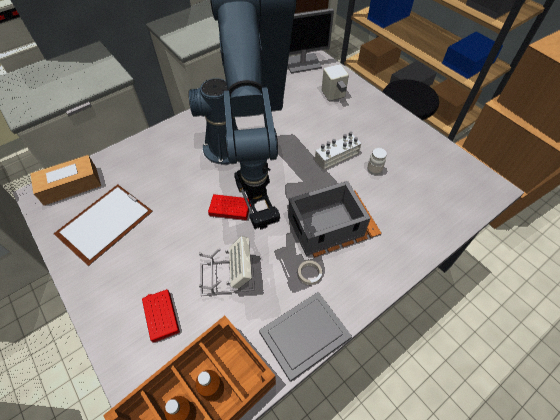

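The wrist view shows the pack's top at about (292,233), spanning (232,215) to (355,245), with the rack wires below it. The scene view shows the box lying on the board at (328,215). Now I'll fit both from the depth clouds.

```bash
cat > m.py <<'E'
from h import *
def planes(q,n=4,tol=.0025,mn=60):
    rng=np.random.default_rng(0)
    for it in range(n):
        if len(q)<mn:break
        best=(0,)
        for k in range(600):
            a,b,c=q[rng.choice(len(q),3,False)]; nn=np.cross(b-a,c-a); L=np.linalg.norm(nn)
            if L<1e-6: continue
            inl=abs((q-a)@(nn/L))<tol
            if inl.sum()>best[0]: best=(inl.sum(),inl)
        if best[0]<mn: break
        Q=q[best[1]]; c=Q.mean(0); V=np.linalg.svd(Q-c,full_matrices=False)[2]; N=V[2]*np.sign(V[2][2])
        print('  plane n=%d'%best[0],'c',c.round(4),'N',N.round(3),'elev %.1f az %.1f'%(np.degrees(np.arcsin(N[2])),np.degrees(np.arctan2(N[1],N[0]))),'long',V[0].round(3),'ext',np.ptp((Q-c)@V[0]).round(3),np.ptp((Q-c)@V[1]).round(3),'zr',Q[:,2].min().round(3),Q[:,2].max().round(3))
        q=q[~best[1]]
E
python3 - <<'E'
from m import *
for f in ['w5','s5','d5']:
    z=ld(f);X=cloud(z);p=z['p'].astype(int)
    reg=(X[...,0]>.48)&(X[...,0]<.70)&(X[...,1]>-.40)&(X[...,1]<-.21)&(X[...,2]>.04)&(X[...,2]<.17)
    m=reg&(p.min(-1)>95)&(p[...,0]-p[...,2]>5)
    c,l,st,ce=cv2.connectedComponentsWithStats(m.astype(np.uint8)); i=1+np.argmax(st[1:,4]); m=l==i
    print(f,m.sum(),st[i]); q=X[m]; print(q.min(0).round(4),q.max(0).round(4))
    planes(q,3)
    # box
    b=(X[...,0]>.42)&(X[...,0]<.82)&(X[...,1]>-.15)&(X[...,1]<.3)&(X[...,2]>.128)&(X[...,2]<.156)
    if f!='w5':
        q=X[b]; r=cv2.minAreaRect(q[:,:2].astype(np.float32)); print(' box rim',b.sum(),np.median(q[:,2]),r)
        hull=cv2.convexHull(np.argwhere(b)[:,::-1].astype(np.int32)); mk=np.zeros(b.shape,np.uint8); cv2.fillConvexPoly(mk,hull,1)
        fl=(mk>0)&(X[...,2]<.05)&(X[...,2]>0); q=X[fl]; print(' floor',fl.sum(),np.median(q[:,2])); planes(q,1)
        planes(X[b],1,tol=.004)
E
```

```text
w5 3127 [ 228  205  127   60 3127]
[ 0.5054 -0.3726  0.0814] [ 0.6716 -0.2322  0.1509]
  plane n=2089 c [ 0.5967 -0.2767  0.1405] N [0.302 0.503 0.81 ] elev 54.1 az 59.0 long [ 0.86  -0.51  -0.004] ext 0.157 0.034 zr 0.131 0.151
  plane n=974 c [ 0.5797 -0.3081  0.1249] N [-0.422 -0.699  0.577] elev 35.3 az -121.1 long [ 0.853 -0.522 -0.008] ext 0.156 0.084 zr 0.081 0.15
s5 776 [228 236  24  53 776]
[ 0.5017 -0.3747  0.065 ] [ 0.6733 -0.2333  0.1546]
  plane n=424 c [ 0.5858 -0.317   0.1153] N [-0.421 -0.701  0.576] elev 35.1 az -121.0 long [ 0.862 -0.507  0.013] ext 0.159 0.099 zr 0.073 0.155
  plane n=221 c [ 0.6039 -0.2816  0.1422] N [0.322 0.526 0.787] elev 51.9 az 58.6 long [ 0.861 -0.509 -0.011] ext 0.156 0.038 zr 0.13 0.154
 box rim 1125 0.14048695610103157 ((0.6233395934104919, 0.0760972872376442), (0.2507161498069763, 0.19409048557281494), 73.42698669433594)
 floor 1085 0.030396760299661596
  plane n=566 c [0.5982 0.0981 0.0301] N [ 0.016 -0.004  1.   ] elev 89.1 az -13.5 long [ 0.265  0.964 -0.001] ext 0.185 0.101 zr 0.027 0.033
  plane n=803 c [0.628  0.07   0.1413] N [ 0.
[... 355 characters left out ...]
1426] N [0.328 0.541 0.775] elev 50.8 az 58.8 long [ 0.858 -0.514 -0.004] ext 0.161 0.032 zr 0.131 0.153
  plane n=89 c [ 0.6556 -0.3441  0.1081] N [ 0.842 -0.54   0.016] elev 0.9 az -32.7 long [-0.307 -0.504 -0.807] ext 0.095 0.033 zr 0.072 0.148
 box rim 1066 0.14175891700876136 ((0.6228670477867126, 0.07626514881849289), (0.25416284799575806, 0.19428189098834991), 73.34423065185547)
 floor 960 0.031669084849535754
  plane n=501 c [0.6045 0.1059 0.0316] N [ 0.005 -0.004  1.   ] elev 89.6 az -41.2 long [0.229 0.973 0.003] ext 0.175 0.11 zr 0.029 0.035
  plane n=732 c [0.6244 0.0707 0.1426] N [-0.004  0.001  1.   ] elev 89.7 az 164.9 long [ 0.253  0.967 -0.   ] ext 0.258 0.199 zr 0.138 0.147
```

The two planes agree across all three views:
- The pack's top face is centred at n-coordinate 0.070, height 0.141. It leans 35° toward azimuth 59°, and its length runs along -31°.
- The box lies flat: rim 0.141, floor 0.031, centre about (0.623, 0.076), axis 73.4°.

The move format has no tilt. So I'll cage the leaning pack with vertical fingers, bring it upright within the V while closing, then lift straight up.

Run:
```python
from m import *
e=np.array([.857,-.515]);n=np.array([.515,.857])
for f in ['w5','s5','d5']:
    z=ld(f);X=cloud(z);p=z['p'].astype(int)
    reg=(X[...,0]>.48)&(X[...,0]<.70)&(X[...,1]>-.40)&(X[...,1]<-.21)&(X[...,2]>.12)&(X[...,2]<.17)
    m=reg&(p.min(-1)>95)&(p[...,0]-p[...,2]>5)
    c,l,st,ce=cv2.connectedComponentsWithStats(m.astype(np.uint8)); i=1+np.argmax(st[1:,4]); q=X[l==i]
    a=q[:,:2]@e;b=q[:,:2]@n; print(f,'e',np.percentile(a,[0.3,1,50,99,99.7]).round(4),'n',np.percentile(b,[1,99]).round(4))
print(rel([.596,-.289,.30],59))
```

```text
w5 e [0.5751 0.5795 0.6483 0.7359 0.7373] n [0.0323 0.0795]
s5 e [0.5833 0.5853 0.669  0.7402 0.7411] n [0.0332 0.0805]
d5 e [0.5797 0.5829 0.6688 0.7405 0.741 ] n [0.0307 0.0809]
(array([-6.83,  1.6 ,  4.03]), [np.float64(-1.32), np.float64(1.821)], array([-0.525,  0.446,  1.242,  0.   ,  1.454, -0.234]))
```

Emit:
arm_command --pt "-1.7 0.4 0 -0.18 8.7" --pt "-3.4 0.8 1 -0.36 8.7" --pt "-5 1.2 2 -0.54 8.7" --pt "-6.8 1.6 3 -0.72 8.7" --pt "-6.8 1.6 4 -0.9 8.7"

```text
time: 7.68
position: [0.5961, -0.2903, 0.3]
tool_rot: [0.46, 0.888, -0.0, 0.0]
ft_force: [0.1, 0.6, -0.1]
grip_width: 0.087
```

Emit:
arm_command --pt "0 0 0 -0.18 8.7" --pt "0 0 0 -0.36 8.7" --pt "0 0 0 -0.42 8.7" --pt "0 0 0 -0.42 8.7"

```text
time: 8.18
position: [0.5963, -0.289, 0.3005]
tool_rot: [0.268, 0.964, 0.0, 0.0]
ft_force: [0.5, 0.2, 0.1]
grip_width: 0.087
```

Run:
```python
from m import *
shot('wrist','w6')
print(rel([.596,-.289,.12],59),robot.get_obs()['position'],robot.get_obs()['time'])
e=np.array([.857,-.515]);n=np.array([.515,.857])
z=ld('w6');X=cloud(z);p=z['p'].astype(int)
reg=(X[...,0]>.48)&(X[...,0]<.70)&(X[...,1]>-.40)&(X[...,1]<-.21)&(X[...,2]>.05)&(X[...,2]<.17)
m=reg&(p.min(-1)>95)&(p[...,0]-p[...,2]>5)
c,l,st,ce=cv2.connectedComponentsWithStats(m.astype(np.uint8)); i=1+np.argmax(st[1:,4]); q=X[l==i]
print(len(q)); planes(q,2)
q=q[q[:,2]>.125];a=q[:,:2]@e;b=q[:,:2]@n; print('e',np.percentile(a,[0.3,1,50,99,99.7]).round(4),'n',np.percentile(b,[1,99]).round(4))
```

```text
(array([ 0.03, -0.  , 18.04]), [np.float64(-0.002), np.float64(3.14)], array([-0.62 ,  0.511,  1.236,  0.   ,  1.394, -1.648])) [ 0.59621652 -0.28913849  0.3004372 ] 8.225
6730
  plane n=3770 c [ 0.5762 -0.3085  0.1207] N [-0.421 -0.697  0.581] elev 35.5 az -121.1 long [ 0.86 -0.51  0.01] ext 0.157 0.094 zr 0.075 0.152
  plane n=2831 c [ 0.5954 -0.2781  0.1423] N [0.3   0.5   0.813] elev 54.4 az 59.1 long [ 0.855 -0.519  0.004] ext 0.158 0.03 zr 0.131 0.151
e [0.5753 0.5773 0.6495 0.7347 0.7365] n [0.0356 0.0792]
```

View pics/w6.png

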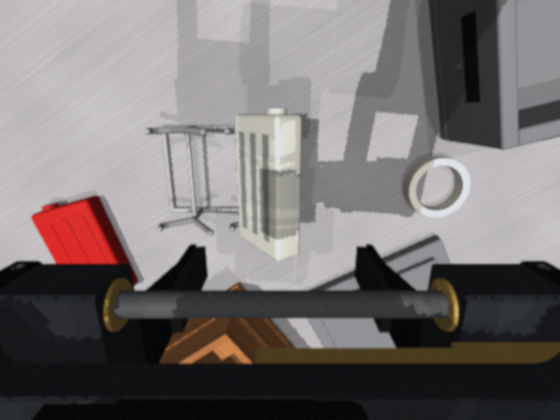

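The wrist view shows the pack running along the image's columns at (270,180), squarely between the jaws, which open left–right. The rack's V wires lie at rows 130 and 225 and the middle is free. Descending.

Emit:
arm_command --pt "0 0 6 0 8.7" --pt "0 0 12 0 8.7" --pt "0 0 16 0 8.7" --pt "0 0 18 0 8.7" --pt "0 0 18 0 8.7" --newtons 8

```text
time: 8.85
position: [0.5949, -0.2889, 0.1182]
tool_rot: [0.268, 0.963, 0.001, -0.002]
ft_force: [0.2, -0.1, 0.5]
grip_width: 0.087
```

Emit:
arm_command --pt "0 0 0 0 6.5" --pt "0 0 0 0 5.8" --pt "0 0 0 0 5.4"

```text
time: 9.22
position: [0.5966, -0.2905, 0.1215]
tool_rot: [0.268, 0.963, -0.0, 0.001]
ft_force: [0.8, 0.2, 0.6]
grip_width: 0.0649
```

Run:
```python
from m import *
shot('wrist','w7');shot('scene','s7')
a=cv2.imread('pics/s7.png')[200:320,170:310]
cv2.imwrite('pics/s7c.png',cv2.resize(a,None,fx=4,fy=4,interpolation=cv2.INTER_CUBIC))
o=robot.get_obs();print(o['position'],o['grip_width'],o['ft_force'])
```

```text
[ 0.59627132 -0.29037308  0.12102439] 0.05807202235164582 [-0.20414305  0.08260797 -0.37299732]
```

View pics/w7.png

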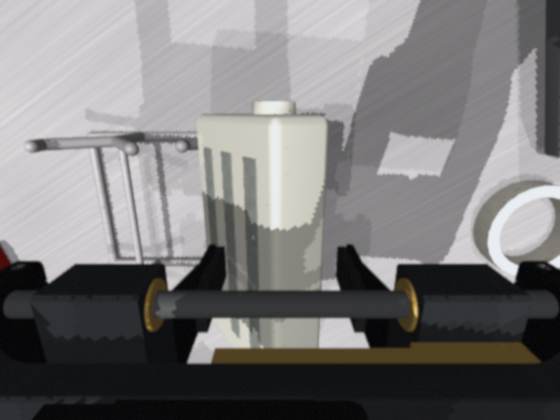

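View pics/s7c.png

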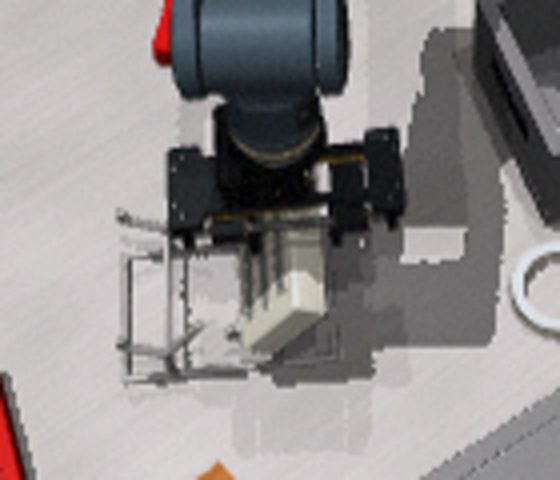

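The fingers straddle the pack at (262,230) without touching the rack. I'll erect it now: move toward rack +x (tool -y), rise a little and narrow the cage.

Emit:
arm_command --pt "0 -0.4 0 0 5.4" --pt "0 -0.9 -0.2 0 5.2" --pt "0 -1.4 -0.4 0 5.0" --pt "0 -1.9 -0.6 0 4.8"

```text
time: 9.82
position: [0.5894, -0.302, 0.1287]
tool_rot: [0.269, 0.963, 0.004, 0.002]
ft_force: [2.9, 5.5, 5.2]
grip_width: 0.0523
```

Run:
```python
from m import *
shot('wrist','w8');shot('scene','s8')
a=cv2.imread('pics/s8.png')[200:320,170:310]
cv2.imwrite('pics/s8c.png',cv2.resize(a,None,fx=4,fy=4,interpolation=cv2.INTER_CUBIC))
o=robot.get_obs();print(o['position'],o['grip_width'],o['ft_force'])
```

```text
[ 0.58786127 -0.30533319  0.12798255] 0.04993285657276081 [2.29831454 3.13094255 1.71488988]
```

View pics/w8.png

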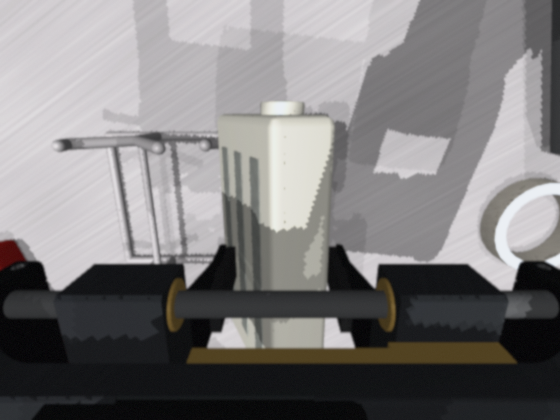

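View pics/s8c.png

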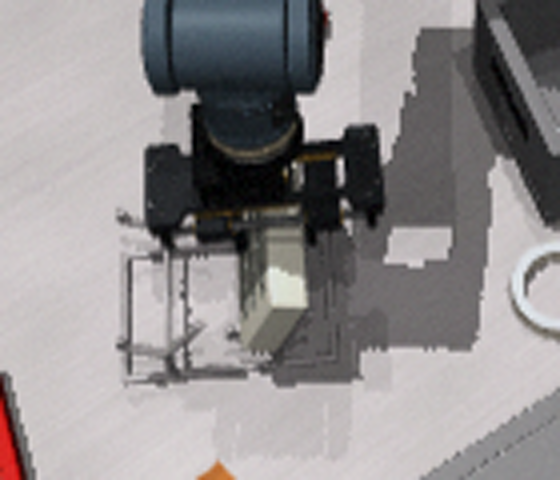

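The pack is rotating upright: its grooved face looks narrower, and the force is about 4 N. Continuing.

Emit:
arm_command --pt "0 -0.4 -0.2 0 4.7" --pt "0 -0.8 -0.4 0 4.5" --pt "0 -1.2 -0.6 0 4.3" --pt "0 -1.6 -0.7 0 4.1"

```text
time: 10.42
position: [0.5774, -0.3209, 0.1331]
tool_rot: [0.268, 0.963, -0.0, -0.0]
ft_force: [1.8, 1.1, 0.5]
grip_width: 0.0416
```

Run:
```python
from m import *
shot('wrist','w9')
z=ld('w9');X=cloud(z);p=z['p'].astype(int)
reg=(X[...,0]>.45)&(X[...,0]<.70)&(X[...,1]>-.42)&(X[...,1]<-.21)&(X[...,2]>.05)&(X[...,2]<.19)
m=reg&(p.min(-1)>95)&(p[...,0]-p[...,2]>5)
c,l,st,ce=cv2.connectedComponentsWithStats(m.astype(np.uint8)); i=1+np.argmax(st[1:,4]); q=X[l==i]
planes(q,2)
o=robot.get_obs();print(o['position'],o['grip_width'],o['ft_force'])
```

```text
plane n=5950 c [ 0.552  -0.3004  0.1648] N [0.006 0.062 0.998] elev 86.4 az 84.9 long [ 0.841 -0.54   0.029] ext 0.081 0.035 zr 0.16 0.168
  plane n=419 c [ 0.5075 -0.2765  0.1504] N [-0.807  0.482  0.342] elev 20.0 az 149.2 long [0.569 0.789 0.23 ] ext 0.031 0.03 zr 0.142 0.167
[ 0.57718989 -0.32136712  0.13320408] 0.0416121333952426 [-0.49429519  0.38046319  0.19867644]
```

View pics/w9.png

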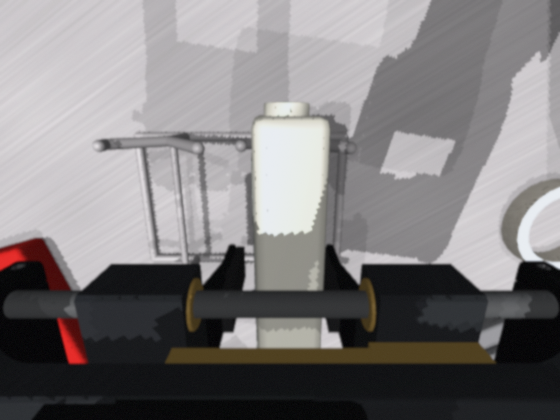

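The pack now stands nearly upright in the V: tilt about 3.6°, top at 0.165 as calculated. Closing firmly.

Emit:
arm_command --pt "0 -0.1 -0.1 0 3.4" --pt "0 -0.1 -0.1 0 3.0" --pt "0 -0.1 -0.1 0 2.6" --pt "0 -0.1 -0.1 0 2.6" --pt "0 -0.1 -0.1 0 2.6" --newtons 25

```text
time: 11.1
position: [0.5774, -0.3207, 0.1338]
tool_rot: [0.268, 0.963, 0.0, -0.0]
ft_force: [1.4, 1.3, -2.7]
grip_width: 0.034
```

Emit:
arm_command --pt "0 0 -1 0 2.6" --pt "0 0 -2.5 0 2.6" --pt "0 0 -4.5 0 2.6" --pt "0 0 -7 0 2.6" --pt "0 0 -10 0 2.6"

```text
time: 11.72
position: [0.5768, -0.3211, 0.2355]
tool_rot: [0.268, 0.963, -0.0, -0.0]
ft_force: [-0.3, -0.3, -3.4]
grip_width: 0.0342
```

Run:
```python
from m import *
shot('wrist','w10');shot('scene','s10')
a=cv2.imread('pics/s10.png')[180:320,170:330]
cv2.imwrite('pics/s10c.png',cv2.resize(a,None,fx=4,fy=4,interpolation=cv2.INTER_CUBIC))
z=ld('w10');X=cloud(z);p=z['p'].astype(int)
o=robot.get_obs();print(o['position'],o['grip_width'],o['ft_force'],o['time'])
```

```text
[ 0.57943915 -0.32301889  0.23941898] 0.03413436989410632 [ 0.49628875 -0.2082011  -4.14827441] 11.825
```

View pics/w10.png

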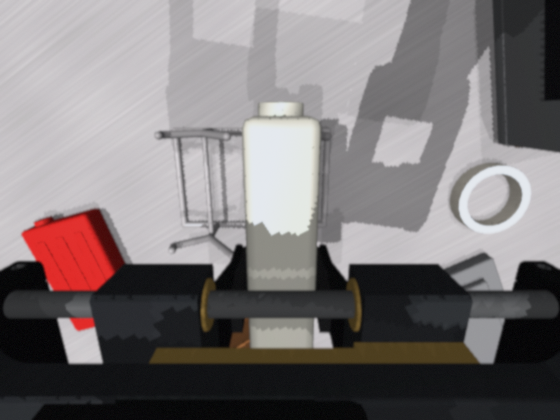

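View pics/s10c.png

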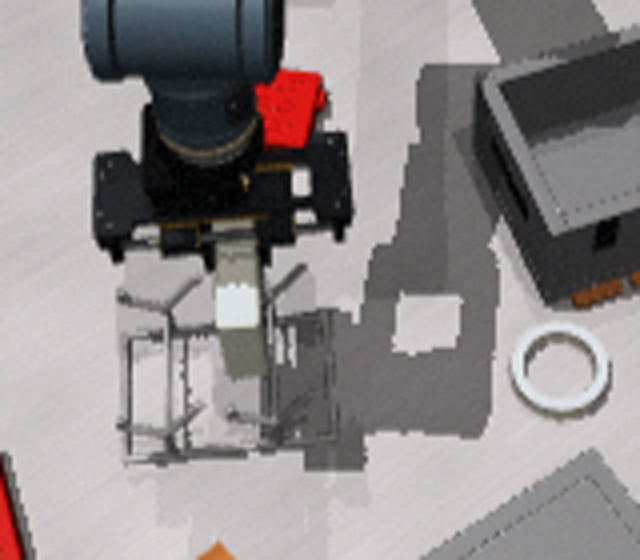

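The pack is held flush (opening 34 mm, about 4 N) and is clear of the rack wires. I'll measure how it sits in the hand (top height, slope, offset along its length) and re-measure the box with the fixed cameras.

Run:
```python
from m import *
o=robot.get_obs(); Rm=R.from_quat(o['tool_rot']).as_matrix(); T=o['position']
for f in ['w10','s10']:
    z=ld(f);X=cloud(z);p=z['p'].astype(int)
    reg=(X[...,0]>.45)&(X[...,0]<.72)&(X[...,1]>-.44)&(X[...,1]<-.21)&(X[...,2]>.16)&(X[...,2]<.30)
    m=reg&(p.min(-1)>80)&(p[...,0]-p[...,2]>3)
    c,l,st,ce=cv2.connectedComponentsWithStats(m.astype(np.uint8)); i=1+np.argmax(st[1:,4]); q=X[l==i]
    print(f,len(q)); planes(q,3)
    L=(q-T)@Rm*100; print('tool cm: min',np.percentile(L,.5,0).round(2),'max',np.percentile(L,99.5,0).round(2))
s=ld('s10');X=cloud(s)
b=(X[...,0]>.42)&(X[...,0]<.82)&(X[...,1]>-.15)&(X[...,1]<.3)&(X[...,2]>.128)&(X[...,2]<.156)
r=cv2.minAreaRect(X[b][:,:2].astype(np.float32)); print(r,cv2.boxPoints(r).round(3).tolist())
print(T,o['q'].round(2))
```

```text
w10 6750
  plane n=6061 c [ 0.5496 -0.3048  0.267 ] N [-0.015  0.022  1.   ] elev 88.5 az 124.7 long [ 0.838 -0.545  0.025] ext 0.082 0.035 zr 0.263 0.269
  plane n=444 c [ 0.5052 -0.2788  0.2523] N [-0.809  0.457  0.369] elev 21.6 az 150.5 long [0.526 0.844 0.108] ext 0.031 0.03 zr 0.244 0.269
  plane n=139 c [ 0.5481 -0.3003  0.2631] N [-0.01   0.016  1.   ] elev 88.9 az 121.2 long [ 0.819 -0.574  0.017] ext 0.079 0.038 zr 0.261 0.264
tool cm: min [ 0.31 -1.72 -2.99] max [ 8.95  1.63 -0.81]
s10 279
  plane n=137 c [ 0.647  -0.3637  0.2329] N [ 0.857 -0.514  0.028] elev 1.6 az -30.9 long [-0.015  0.028  0.999] ext 0.09 0.031 zr 0.184 0.274
  plane n=100 c [ 0.6057 -0.336   0.2724] N [0.024 0.028 0.999] elev 87.9 az 49.3 long [ 0.844 -0.536 -0.005] ext 0.069 0.031 zr 0.269 0.275
tool cm: min [-8.13 -1.64 -3.8 ] max [-0.46  1.72  5.53]
((0.6236400604248047, 0.07668612897396088), (0.25214454531669617, 0.19498968124389648), 72.75634765625) [[0.49300000071525574, -0.014999999664723873], [0.6790000200271606, -0.0729999989271164], [0.7540000081062317, 0.1679999977350235], [0.5680000185966492, 0.22599999606609344]]
[ 0.57943915 -0.32301889  0.23941898] [-0.68  0.56  1.32 -0.    1.25 -1.7 ]
```

Run:
```python
from m import *
print(rel([.6235,.0764,.27],-16.8))
```

```text
(array([16.82, 36.47, -3.29]), [np.float64(1.321), np.float64(-1.82)], array([-6.760e-01,  5.600e-01,  1.319e+00, -1.000e-03,  1.253e+00,
       -1.704e+00]))
```

Emit:
arm_command --pt "0.5 1 -1.5 0.08 2.6" --pt "1.8 4 -3.3 0.2 2.6" --pt "3.6 8 -3.3 0.36 2.6" --pt "5.5 12 -3.3 0.52 2.6" --pt "7.4 16 -3.3 0.68 2.6"

```text
time: 12.45
position: [0.596, -0.1444, 0.2664]
tool_rot: [0.576, 0.817, -0.0, -0.001]
ft_force: [0.3, 0.1, -3.6]
grip_width: 0.0341
```

Run:
```python
from m import *
print(rel([.6235,.0764,.27],-16.8),robot.get_obs()['position'])
```

```text
(array([19.88, 10.  , -0.36]), [np.float64(0.636), np.float64(-2.506)], array([-0.42 ,  0.467,  1.411, -0.   ,  1.265, -0.762])) [ 0.59600065 -0.14444858  0.26640436]
```

Emit:
arm_command --pt "4.5 2.3 -0.4 0.16 2.6" --pt "9 4.5 -0.4 0.32 2.6" --pt "13.5 6.8 -0.4 0.48 2.6" --pt "17.5 8.8 -0.4 0.6 2.6" --pt "19.9 10 -0.4 0.636 2.6"

```text
time: 13.08
position: [0.622, 0.0777, 0.2703]
tool_rot: [0.801, 0.598, -0.001, -0.001]
ft_force: [-0.0, 0.4, -4.0]
grip_width: 0.034
```

Emit:
arm_command --pt "0 0 0 0 2.6" --pt "0 0 0 0 2.6"

```text
time: 13.32
position: [0.6223, 0.0748, 0.2706]
tool_rot: [0.801, 0.598, -0.001, -0.0]
ft_force: [0.0, -0.6, -4.6]
grip_width: 0.0338
```

Run:
```python
from m import *
shot('wrist','w11');shot('scene','s11');shot('side','d11')
a=cv2.imread('pics/s11.png')[150:290,230:410];b=cv2.imread('pics/d11.png')[150:290,210:390]
cv2.imwrite('pics/sd11.png',np.hstack([cv2.resize(a,(400,311)),cv2.resize(b,(400,311))]))
print(rel([.6235,.0764,.27],-16.8),robot.get_obs()['position'],robot.get_obs()['time'])
for f in ['w11']:
    z=ld(f);X=cloud(z)
    b=(X[...,0]>.42)&(X[...,0]<.85)&(X[...,1]>-.2)&(X[...,1]<.35)&(X[...,2]>.13)&(X[...,2]<.155)
    q=X[b]; r=cv2.minAreaRect(q[:,:2].astype(np.float32)); print(b.sum(),np.median(q[:,2]),r,cv2.boxPoints(r).round(3).tolist())
```

```text
(array([0.24, 0.01, 0.1 ]), [np.float64(0.004), np.float64(-3.138)], array([-0.059,  0.483,  1.37 , -0.   ,  1.289,  0.23 ])) [0.6226944  0.07416319 0.27098318] 13.475
12612 0.1418947422609618 ((0.6249006390571594, 0.08987636864185333), (0.22180895507335663, 0.19215552508831024), 73.05313110351562) [[0.5009999871253967, 0.012000000104308128], [0.6840000152587891, -0.04399999976158142], [0.7490000128746033, 0.1679999977350235], [0.5649999976158142, 0.2240000069141388]]
```

View pics/w11.png

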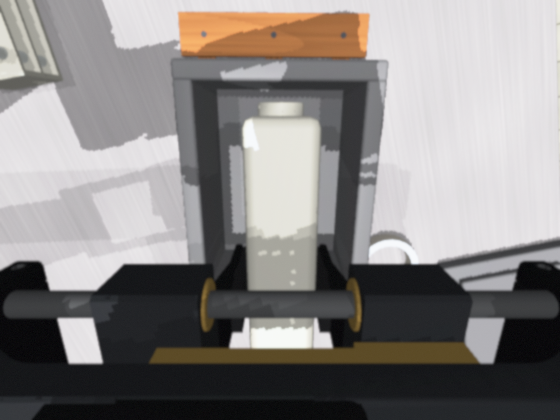

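View pics/sd11.png

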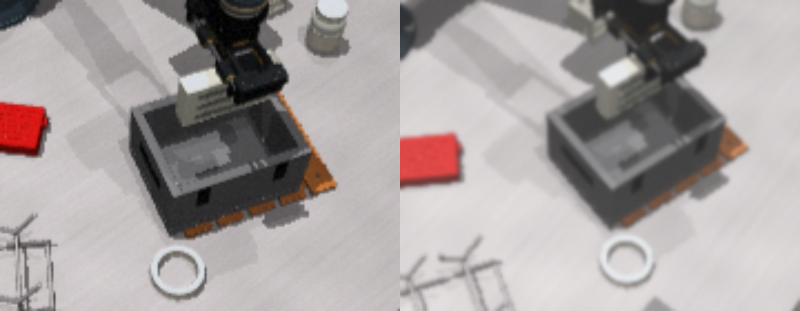

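The pack (image centre column 282) is centred over the box (far rim columns 173–387, middle 280) and parallel to it. The wrist and fixed-camera box centres agree within 3 mm. Descending.

Emit:
arm_command --pt "0.2 0 4 0 2.6" --pt "0.2 0 8.5 0 2.6" --pt "0.2 0 12.5 0 2.6" --pt "0.2 0 15 0 2.6" --pt "0.2 0 16.5 0 2.6"

```text
time: 14.1
position: [0.6229, 0.0763, 0.1047]
tool_rot: [0.802, 0.598, -0.001, -0.001]
ft_force: [0.2, 0.5, -3.7]
grip_width: 0.0342
```

Emit:
arm_command --pt "0 0 0.2 0 2.6" --pt "0 0 0.2 0 2.6"

```text
time: 14.35
position: [0.6244, 0.077, 0.1052]
tool_rot: [0.801, 0.598, 0.001, 0.001]
ft_force: [0.3, 0.1, -4.0]
grip_width: 0.0339
```

Run:
```python
from m import *
shot('scene','s12');shot('wrist','w12')
a=cv2.imread('pics/s12.png')[150:290,230:410]
cv2.imwrite('pics/s12c.png',cv2.resize(a,None,fx=4,fy=4))
o=robot.get_obs();print(o['position'],o['ft_force'],rel([.6228,.0764,.093],-16.8))
```

```text
[0.62445484 0.07721181 0.10563794] [ 0.5559767  -0.28572419 -3.9819936 ] (array([-0.13, -0.14,  1.26]), [np.float64(0.005), np.float64(-3.136)], array([-0.054,  0.676,  1.521, -0.   ,  0.942,  0.234]))
```

View pics/s12c.png

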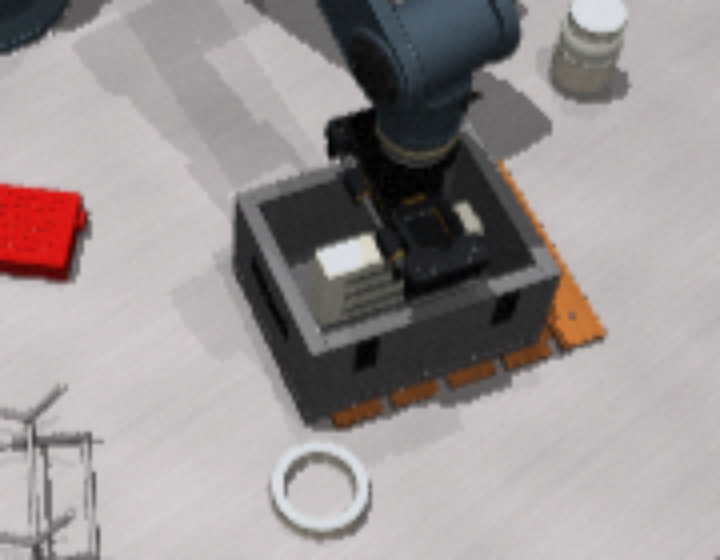

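View pics/w12.png

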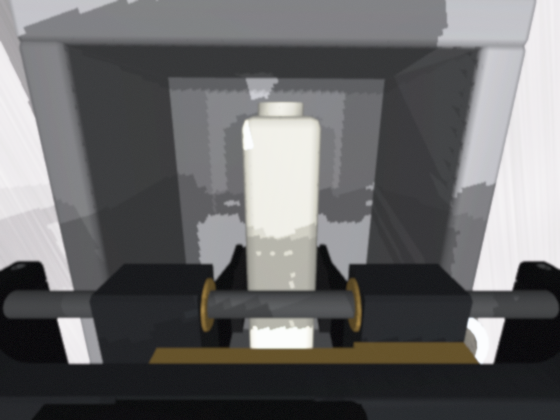

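The pack hangs 12 mm above the floor inside the box. It's central: floor columns 170–384, pack 243–320. Lowering slowly and watching the force.

Emit:
arm_command --pt "-0.1 -0.1 0.3 0 2.6" --pt "-0.1 -0.1 0.6 0 2.6" --pt "-0.1 -0.1 0.8 0 2.6" --pt "-0.1 -0.1 0.8 0 2.6"

```text
time: 14.95
position: [0.6219, 0.0767, 0.0959]
tool_rot: [0.801, 0.598, -0.0, -0.0]
ft_force: [-0.2, 0.0, -4.0]
grip_width: 0.0339
```

Emit:
arm_command --pt "0 0 0.15 0 2.6" --pt "0 0 0.25 0 2.6" --pt "0 0 0.25 0 2.6"

```text
time: 15.32
position: [0.6221, 0.0766, 0.0936]
tool_rot: [0.801, 0.598, -0.0, -0.0]
ft_force: [-0.1, 0.1, -3.2]
grip_width: 0.0341
```

Emit:
arm_command --pt "0 0 0.1 0 2.6" --pt "0 0 0.15 0 2.6" --pt "0 0 0.15 0 2.6"

```text
time: 15.7
position: [0.6222, 0.0766, 0.0923]
tool_rot: [0.801, 0.598, 0.0, 0.0]
ft_force: [-0.1, 0.2, -2.8]
grip_width: 0.0339
```

Emit:
arm_command --pt "0 0 0.1 0 2.6" --pt "0 0 0.15 0 2.6" --pt "0 0 0.15 0 2.6"

```text
time: 16.08
position: [0.6222, 0.0767, 0.0922]
tool_rot: [0.801, 0.598, 0.0, 0.0]
ft_force: [-3.1, -0.4, 5.8]
grip_width: 0.0338
```

The pack has reached the floor: the force went from -4 to +5.8 N. I'll ease off the load and open gently, only a little.

Emit:
arm_command --pt "0 0 -0.1 0 2.6" --pt "0 0 -0.1 0 2.6" --newtons 12

```text
time: 16.32
position: [0.6224, 0.0766, 0.0922]
tool_rot: [0.801, 0.598, 0.0, 0.0]
ft_force: [-1.8, 0.3, 3.5]
grip_width: 0.0343
```

Emit:
arm_command --pt "0 0 0 0 3.45" --pt "0 0 0 0 3.55" --pt "0 0 0 0 3.8" --pt "0 0 0 0 4.2" --pt "0 0 0 0 4.6"

```text
time: 16.95
position: [0.6225, 0.0766, 0.0916]
tool_rot: [0.801, 0.598, 0.0, 0.0]
ft_force: [-0.6, -0.0, 0.3]
grip_width: 0.0443
```

Run:
```python
from m import *
shot('wrist','w13');shot('scene','s13')
a=cv2.imread('pics/s13.png')[150:290,230:410]
cv2.imwrite('pics/s13c.png',cv2.resize(a,None,fx=4,fy=4))
o=robot.get_obs();print(o['position'],o['ft_force'],o['grip_width'])
```

```text
[0.62234178 0.07658344 0.09167503] [ 0.03555013 -0.35711086  0.47918386] 0.04512682164580215
```

View pics/w13.png

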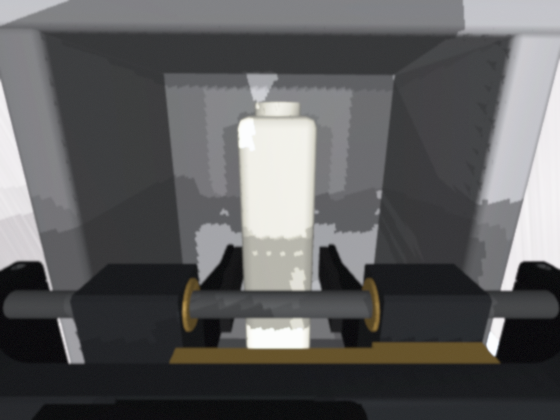

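View pics/s13c.png

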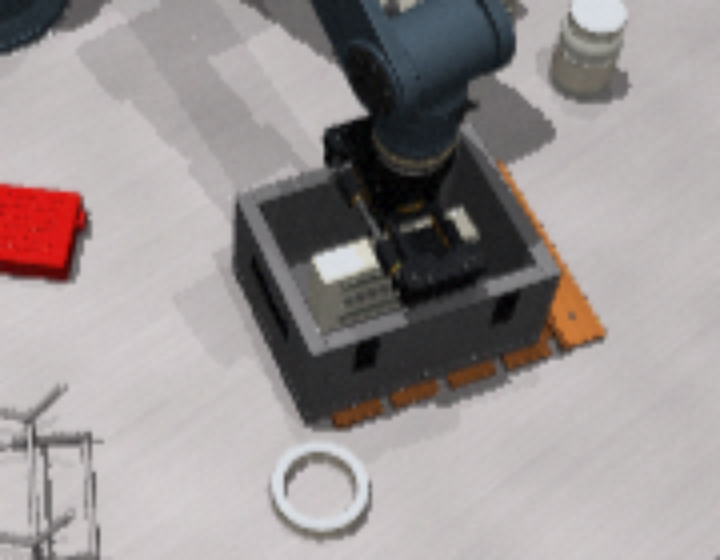

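The pack stands on its own: its edges at columns 241–315 are free of both pads. I'll open a little more and go straight up.

Emit:
arm_command --pt "0 0 0 0 5.2" --pt "0 0 0 0 5.6" --pt "0 0 -1 0 5.6" --pt "0 0 -3 0 5.6" --pt "0 0 -6 0 5.6"

```text
time: 17.68
position: [0.6216, 0.0766, 0.1521]
tool_rot: [0.801, 0.598, -0.001, -0.001]
ft_force: [1.0, 0.4, -0.1]
grip_width: 0.0559
```

Emit:
arm_command --pt "0 0 -5 0 5.6" --pt "0 0 -11 0 5.6" --pt "-6 0 -16 0 5.6" --pt "-12 0 -20 0 5.6" --pt "-18 0 -20 0 5.6"

```text
time: 18.3
position: [0.5773, -0.0788, 0.3524]
tool_rot: [0.801, 0.599, 0.002, 0.003]
ft_force: [0.0, -1.2, -0.4]
grip_width: 0.0556
```

Emit:
arm_command --pt "-4 0 0 0 5.6" --pt "-4 0 0 0 5.6" --pt "-4 0 0 0 5.6"

```text
time: 18.68
position: [0.565, -0.1155, 0.3487]
tool_rot: [0.801, 0.598, 0.0, -0.0]
ft_force: [-0.7, 0.3, -0.2]
grip_width: 0.0562
```

Run:
```python
from m import *
shot('scene','s14');shot('side','d14');shot('wrist','w14')
a=cv2.imread('pics/s14.png')[110:310,190:410];b=cv2.imread('pics/d14.png')[110:310,170:390]
cv2.imwrite('pics/sd14.png',np.hstack([cv2.resize(a,(400,364),interpolation=cv2.INTER_CUBIC),cv2.resize(b,(400,364),interpolation=cv2.INTER_CUBIC)]))
u=np.array([np.cos(np.radians(73.2)),np.sin(np.radians(73.2))]);v=np.array([u[1],-u[0]])
for f in ['s14','d14']:
    z=ld(f);X=cloud(z);p=z['p'].astype(int)
    b=(X[...,0]>.42)&(X[...,0]<.82)&(X[...,1]>-.15)&(X[...,1]<.3)&(X[...,2]>.128)&(X[...,2]<.156)&(p.max(-1)<170)
    r=cv2.minAreaRect(X[b][:,:2].astype(np.float32)); print(f,'rim',np.median(X[b][:,2]).round(4),r)
    m=(X[...,0]>.5)&(X[...,0]<.75)&(X[...,1]>-.05)&(X[...,1]<.2)&(X[...,2]>.035)&(X[...,2]<.135)&(p[...,0]-p[...,2]>8)&(p.min(-1)>60)
    q=X[m]; c=np.array(r[0]); t=q[q[:,2]>.11]
    print(' pack',len(q),'top z',np.percentile(q[:,2],98).round(4),'len',np.percentile((t[:,:2]-c)@u,[1,99]).round(4),'lat',np.percentile((t[:,:2]-c)@v,[2,98]).round(4)); planes(q,2,mn=40)
    obj=(X[...,2]>.015)&(X[...,0]>.25)&(X[...,0]<1)&(X[...,1]>-.5)&(X[...,1]<.5)
    c,l,st,ce=cv2.connectedComponentsWithStats(obj.astype(np.uint8))
    for i in range(1,c):
        if 60<st[i,4]<1000:
            q=X[l==i]; print('  obj',st[i,4],ce[i].round(0),'min',q.min(0).round(3),'max',q.max(0).round(3))
o=robot.get_obs();print(o['position'],o['time'])
```

```text
s14 rim 0.1408 ((0.6241918802261353, 0.07599099725484848), (0.2510254383087158, 0.1963297575712204), 72.90898132324219)
 pack 281 top z 0.1271 len [-0.0789  0.076 ] lat [-0.0162  0.0185]
  plane n=174 c [0.6359 0.0633 0.0887] N [ 0.957 -0.29   0.018] elev 1.0 az -16.9 long [ 0.29   0.957 -0.01 ] ext 0.157 0.092 zr 0.036 0.128
  plane n=52 c [0.6157 0.048  0.1223] N [-0.003 -0.016  1.   ] elev 89.0 az -100.5 long [0.32  0.947 0.017] ext 0.138 0.037 zr 0.119 0.126
  obj 817 [337. 149.] min [0.318 0.269 0.016] max [0.413 0.482 0.105]
  obj 364 [377. 160.] min [0.498 0.415 0.015] max [0.562 0.486 0.117]
  obj 791 [230. 207.] min [ 0.25  -0.263  0.015] max [ 0.403 -0.091  0.043]
  obj 175 [237. 269.] min [ 0.509 -0.38   0.016] max [ 0.659 -0.248  0.107]
  obj 181 [210. 272.] min [ 0.461 -0.462  0.017] max [ 0.611 -0.333  0.104]
  obj 214 [310. 272.] min [ 0.693 -0.148  0.015] max [ 0.784 -0.059  0.032]
  obj 998 [246. 353.] min [ 0.726 -0.5    0.015] max [ 0.97  -0.432  0.137]
d14 rim 0.1417 ((0.622278094291687, 0.074908047914505), (0.24969908595085144, 0.19345487654209137), 73.13614654541016)
 pack 95 top z 0.1298 len [-0.0763  0.1221] lat [-0.0121  0.0934]
  obj 760 [304. 146.] min [0.312 0.267 0.015] max [0.413 0.477 0.106]
  obj 331 [345. 149.] min [0.494 0.418 0.015] max [0.56  0.486 0.118]
  obj 804 [216. 222.] min [ 0.25  -0.263  0.015] max [ 0.399 -0.093  0.044]
  obj 99 [239. 270.] min [ 0.511 -0.339  0.033] max [ 0.62  -0.25   0.106]
  obj 214 [311. 266.] min [ 0.694 -0.149  0.015] max [ 0.783 -0.055  0.032]
  obj 187 [217. 288.] min [ 0.46  -0.463  0.016] max [ 0.609 -0.333  0.11 ]
  obj 71 [248. 293.] min [ 0.615 -0.381  0.025] max [ 0.658 -0.317  0.11 ]
[ 0.56528146 -0.11463232  0.34828   ] 18.825
```

View pics/sd14.png

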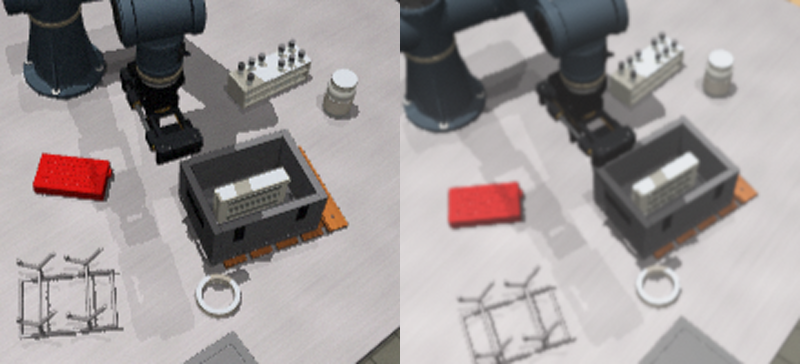

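View pics/w14.png

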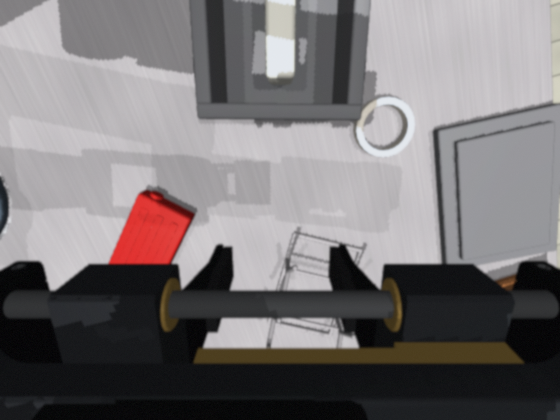

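Both fixed views show the pack upright on the box's long mid-line, with the box square on the board. The tube rack, jar and tape are where they started. Handing in.

Run:
```python
from rig import robot
print(robot.hand_in())
```

```text
the job is handed in; nothing more can be done
None
```

The box lies on its back on the board with the mouth up, and the cold pack stands on a long edge along the middle of its floor. I handed the job in at about 18.8 s; no verdict was reported.

**What I did**
- **Box:** I pushed it over the board edge with the open fingers at the head rim, at about 1–2 N. It tipped past balance and fell onto the board by itself.
- **Pack:** The moves cannot lean the tool, so I did not grip it leaning as the task describes. I caged it with vertical fingers, eased it upright inside the V wires, gripped it at 25 N and lifted it straight out.
- **Placing:** I turned it, lowered it until it touched the floor (peak about 6 N), released it gently and backed off.

**Last checks**

| Check | Reading |
|---|---|
| Box angle against board | about 73.0° against 73.2° |
| Rim height | 141–142 mm (142 expected) |
| Pack upright | within about 1° |
| Pack along box, from centre | −79 to +76 mm |
| Pack across box, from centre | −16 to +18 mm |
| Pack top height | 127 mm (scene) and 130 mm (side), 124 mm expected |
| Tube rack, jar and tape | where they started, within about 5 mm |

**Checks that failed or disagreed**
- **Two-view heights:** the first triangulation between the two fixed cameras was off by up to about 3 cm because they sit close together. I used the depth readings and rays onto known heights instead.
- **Pack length position:** the wrist and scene cameras differed by about 5 mm along the pack.
- **Last side view:** its mask for the pack was contaminated, so the pack's final centring and uprightness rest on the scene view plus looking at the pictures.

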